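Set the sprung bench clamp on its stop pin

ROBOT

A 6-joint arm with a two-finger parallel gripper is mounted at the origin on the work surface. World frame = base frame: x ahead of the robot, y to its left, z up, the work surface at z = 0. Lengths are in mm, angles in rad, forces in N, time in s.
With the tool pointing down it reaches from about 325 to 875 mm from the base axis. Payload 4.4 kg.
Tool frame: the origin (TCP) lies on the centre line of the jaws, within the pads' length; the fingertips stand ahead of it and the grasp point (between the pads) lies 6 mm ahead of it (ctrl.tcp_to_tips is the z of the fingertips in the tool frame, in mm); z points along the fingers, y is the direction in which the jaws open and shut (so a half turn about z gives the same grasp; the last joint's range is limited). The gripper opens to 85 mm and grips with 20 to 120 N. Pads are 22 mm wide; open, the fingers measure 114 mm over their backs; the gripper's body (76 mm by 85 mm) begins 54 mm behind the grasp point. The pads swing forward as they close: fully open they stand 13 mm farther back than shut.
Start: joints at [1.175, 0.207, 1.542, -0, 1.393, -0.15], TCP at [139.368, 557.857, 256.282] pointing down, gripper open.
Joint ranges: [-2.73, 2.73], [-0.86, 2.22], [0.23, 2.46], [-1.11, 4.25], [0.08, 2.63], [-2.82, 2.82]. Speed limits (rad/s): [2.79, 2.79, 3.14, 3.14, 3.14, 3.14].

INTERFACE

Orientations are given as a 3x3 rotation matrix whose columns are the frame's x, y, z axes.
In Python, from plant import ctrl, sensors, optics gives the robot as it stands. Calls block until the motion is done:
- ctrl.move_ptp(position, orientation): joint-space move of the TCP to a pose.
- ctrl.move_l(position, rot=None, vel=150, threshold=None): straight line of the TCP; rot=None keeps the orientation; vel is the mean speed in mm/s. With threshold (N) it stops when the force on the tool has changed by that much, and returns True; else False.
- ctrl.set_joints(angles): joint-space move.
- ctrl.gripper_to(opening, force=None): finger opening in mm; force is the grip in N (None keeps the last); returns when the fingers have stopped.
- ctrl.hold(seconds).
- ctrl.solve_ik(position, orientation): joint angles nearest the present ones, or None.
- sensors.read_state(): the state.
- optics.grab_frame(name): name is "scene" or "top"; returns (picture, depth): 480x640x3 uint8, red, green, blue; 480x640 float32, mm along the optical axis (not along the pixel's ray), 0 where there is no reading.
- optics.camera_params(name): a dict with "mtx" (3x3 intrinsics, pixels), "R" (3x3) and "t" (3): a world point X has camera coordinates R X + t. Camera axes: x right, y down, z forward; pixel columns grow to the right and rows downward; lengths in mm; the calibration is good to about 2 mm. A picture is of the moment at which its call begins. camera_params takes no time and is no camera call.
A pose or a line that the arm cannot do raises ctrl.MotionError and nothing moves.
- ctrl.finish_job(): hands the job in, once; it reports no verdict.
The state is a dict: "t": time; "q": joint angles; "qvel": joint speeds; "tau": joint torques, N m; "eef_pos": TCP position; "eef_rot": TCP orientation; "force": force on the tool from outside, world axes, zero at the start; "wrist_torque": the same for the moment, N m; "grip_width": finger opening in mm.
Only numpy, scipy, OpenCV 4.12 (cv2) and the standard library are available. Lean on these libraries where they do the work, as an engineer would, in place of code of your own. Each camera call takes 0.05 s, during which the arm holds its last target. There are 200 camera calls.

TASK

Open the bench clamp with the wide flat jaws ready for the next module: with the fingertips push the upright plate of its sprung jaw back until the stop pin has dropped behind the tooth, then let go so that the jaw springs back and stays latched half open on the pin. Push gently, without ramming the jaw into its end stop, and only on the front of the plate: do not grip it or reach behind it, do not touch the pin, and leave the other clamp and the loose things on the bench as they are.

Things in the scene. Friction and masses are not known exactly. Their poses are not given: they have to be found in the camera images.
- flat_clamp: Clamp to be set: grey plate 220 x 120 x 10 mm, screwed down. Origin under its centre; +x is the way the jaw is pushed open (away from the robot within 30 deg), z up. Fixed flat jaw x -85 to -65 mm, 100 mm wide, top z 40 mm. Moving flat jaw, front x -60 mm when closed, 100 mm wide, carries the upright push plate (top z 86 mm). Behind it a dark bridge, x 35 to 55, 82 wide, top z 62 mm, holds the stop pin.
- flat_face (a point): Middle of the front face of the aluminium push plate (100 mm wide along the clamp's y, 9 mm thick with its backing), the face to push, which looks to the clamp's -x. 65 mm above the bench, directly above the moving jaw's front. The face is free from 40 to 86 mm height over its full width. Moves with the jaw; axes are those of the clamp.
- flat_jaw (a joint): Travel of the flat jaw in m along the clamp's +x: 0 closed, end stop 0.044. Just past 0.026 the stop pin drops behind the tooth; let go beyond that, the jaw returns and rests latched at about 0.026; let go short of it, it springs home to 0. Spring 5 N at 0, 8 N at 0.026, 10 N at 0.044; about 2 N more while the tooth lifts the pin, and a damper of 35 N per m/s.
- flat_pin: Sprung vertical stop pin of the flat clamp (8 mm steel, black knob 20 mm across, top 84 mm above the bench when down) at the clamp's x 45 mm, y 0. Origin at its lower tip: 24 mm above the bench when down, up to about 33 mm while riding over the tooth. It works by itself and is not to be touched.
- flat_brace: Backing on the rear (+x) face of the push plate, 4 mm sheet with two ribs reaching 21 mm behind it; not to be touched. Axes and origin of the moving jaw (origin at the clamp's origin when closed).
- post_clamp: The other clamp, to be left closed: same base plate, bridge and pin, same frame, but narrow jaws 46 mm wide with an upright notch for round parts, and instead of a plate an upright round post 22 mm across, top 86 mm above the bench. The two clamps change places (left, right) from run to run.
- post_jaw (a joint): Opening travel of that other clamp's jaw in m; 0 closed, must stay so.
- module: Loose aluminium-cased module 75 x 45 x 20 mm with a black connector on its +x end (total 85 mm long), lying to the +y side of the flat clamp. Origin under its centre.
- shell: Loose steel connector shell standing, 34 mm across, 40 mm tall, beyond the +x end of the flat clamp. Origin under its centre.
- driver: Loose screwdriver about 170 mm long, lying along its x, to the +y side of the post clamp. Origin under the middle.
- tin: Loose closed tin 48 mm across, 70 mm tall, beyond the +x end of the post clamp. Origin under its centre.
- motor: Loose small electric motor on a foot plate, 100 x 56 x 60 mm, shaft along its x, at the left of the bench. Origin under its centre.
- stick: Loose hand controller: black block 65 mm square with an upright stick, 138 mm tall, at the middle of the far side. Origin under its centre.
- bearing: Loose steel bearing ring 36 mm across, 10 mm tall, in front of the clamps on the robot's side. Origin under its centre.

How it is judged (in metres and radians):
On the way, in this order (a step that is already met when the one before it is completed fails the run):
1. the flat clamp's jaw has been pushed back by the fingers (value of joint flat_jaw above 0.018 m and contact force between the fingers and flat_clamp above 0.5 N), for 0.02 s.
2. the jaw has been let go and rests latched on the stop pin, half open (value of joint flat_jaw between 0.024 and 0.028 m and z of flat_pin in the frame of flat_clamp below 0.026 m and velocity of joint flat_jaw between -0.005 and 0.005 m/s and contact force between the fingers and flat_clamp below 0.2 N), for 0.2 s.
At the end, for the whole second after the job is handed in: The flat clamp's jaw rests at 24 to 28 mm of travel against its stop pin, the pin is down (tip within 2 mm of its low place), nothing touches the clamp; the post clamp is closed (under 2 mm) and all loose things lie within 15 mm of where they began, at rest (all of step 2 and value of joint post_jaw below 0.002 m and distance of each of module, shell, driver, tin, motor, stick, bearing from where it was at the start of the episode below 0.015 m and linear speed of each of module, shell, driver, tin, motor, stick, bearing below 0.02 m/s).
It fails at once if the post clamp's jaw is pushed open (over 4 mm) (value of joint post_jaw above 0.004 m).
It fails at once if the clamp is rammed (pushed with over 40 N) (contact force between the fingers and flat_clamp above 40 N).
It fails at once if the stop pin is handled (contact force between the fingers and flat_pin above 1 N).
It fails at once if the push plate is gripped or touched from behind (contact force between the fingers and flat_brace above 2 N).
It fails at once if a loose thing is shifted by over 15 mm or lifted (distance of any of module, shell, driver, tin, motor, stick, bearing from where it was at the start of the episode above 0.015 m).
It also fails if it takes over 32 s, if anything falls off the work surface, if the arm or the gripper's body presses on something with over 40 N, if the wrist force passes 120 N, or if a joint passes its speed limit or range.

## Working session

There is one attempt and no reset: what is moved stays moved. The work goes in short steps, each a Python script; the robot and the scene stay as the last script left them, time stands still between calls to the robot, and variables do not carry over. Pictures are saved under pics/ and viewed, about 8 in all and at most 12, crops included, and the job is handed in when it is done.

```bash
mkdir -p pics; ls; python3 - <<'E'
from plant import ctrl, sensors, optics
import cv2, numpy as np
for n in ("scene","top"):
    p,d=optics.grab_frame(n); np.savez(f"pics/{n}0.npz",p=p,d=d,**optics.camera_params(n))
    cv2.imwrite(f"pics/{n}0.png",p[:,:,::-1]); print(n,optics.camera_params(n), (d>0).mean())
print(ctrl.tcp_to_tips, sensors.read_state())
E
```

```text
pics
scene {'mtx': array([[598.93579829,   0.        , 314.2089901 ],
       [  0.        , 598.93579829, 240.07493002],
       [  0.        ,   0.        ,   1.        ]]), 'R': array([[ 0.76455067,  0.64431488,  0.01790541],
       [ 0.46860373, -0.53654701, -0.70180329],
       [-0.44257521,  0.54495472, -0.71214573]]), 't': array([-522.70036024, -181.03832288, 1438.98104593])} 0.9959895833333333
top {'mtx': array([[508.81313288,   0.        , 323.82503326],
       [  0.        , 508.81313288, 233.08353422],
       [  0.        ,   0.        ,   1.        ]]), 'R': array([[ 0.0184627 , -0.99979485, -0.00833042],
       [-0.99627353, -0.01769431, -0.08441542],
       [ 0.08425071,  0.00985791, -0.99639583]]), 't': array([  92.53079682,  594.22629275, 1061.51880308])} 0.996142578125
25.0 {'t': 0.1, 'q': array([ 1.17550603e+00,  2.07372883e-01,  1.54284120e+00, -3.32251311e-05,
        1.39349739e+00, -1.50525511e-01]), 'qvel': array([-0.00035304, -0.00242621, -0.003878  , -0.00130623, -0.00061753,
        0.00127925]), 'tau': array([-1.40505133e-03, -3.84096801e+01, -2.92545998e+01, -3.47564046e-04,
        5.01975068e-03,  1.48233460e-05]), 'eef_pos': array([139.12189605, 557.25078216, 255.20591046]), 'eef_rot': array([[-9.70195666e-01,  2.42321587e-01, -7.85721035e-04],
       [ 2.42322693e-01,  9.70193712e-01, -1.96801167e-03],
       [ 2.85409896e-04, -2.09975443e-03, -9.99997755e-01]]), 'force': array([ 0.52776386,  0.28818838, -0.64922005]), 'wrist_torque': array([ 0.03113948, -0.01819852, -0.00056034]), 'grip_width': 84.8358983221345}
```

View pics/top0.png

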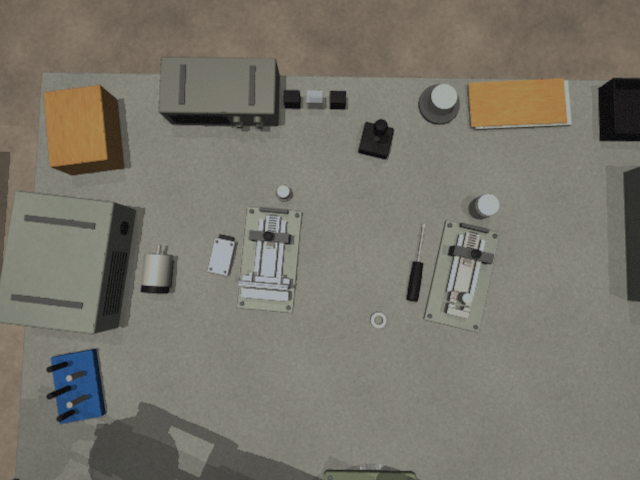

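View pics/scene0.png

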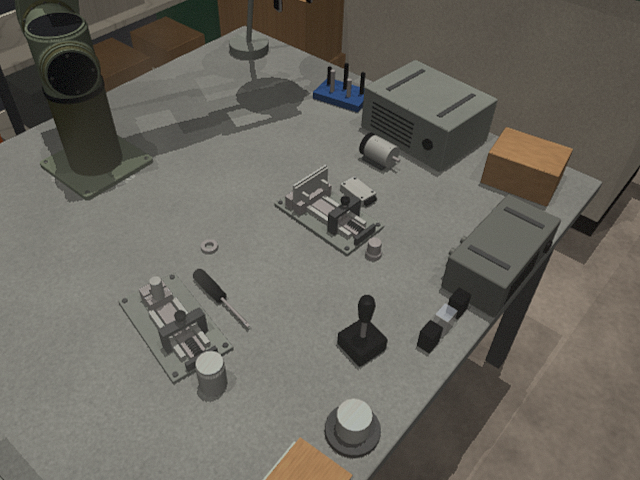

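The top view shows the flat clamp at about (270,260): push plate near row 285, bridge and knob near (268,237). The post clamp is at the right, about (462,275). The scene view agrees, with the plate at (310,180). I'll measure both from depth.

```bash
cat > seg.py <<'E'
import numpy as np, cv2
def cloud(n):
    f=np.load(f"pics/{n}.npz"); d=f["d"]; v,u=np.mgrid[:480,:640]
    c=np.linalg.inv(f["mtx"])@np.stack([u.ravel(),v.ravel(),np.ones(u.size)])*d.ravel()
    return (f["R"].T@(c-f["t"][:,None])).T.reshape(480,640,3), f
E
python3 - <<'E'
from seg import *
for n,(x0,x1,y0,y1) in dict(top0=(228,308,198,320),scene0=(268,390,155,258)).items():
    P,f=cloud(n); Q=P[y0:y1,x0:x1].reshape(-1,3); print(n,"bench z",np.median(Q[Q[:,2]<5,2]) if (Q[:,2]<5).any() else None)
    h,e=np.histogram(Q[:,2],bins=np.arange(-6,100,4)); print(dict(zip(e[:-1].astype(int).tolist(),h.tolist())))
    m=(P[...,2]>6)&(P[...,2]<100); 
    if n=="top0":
        k=np.zeros((480,640),np.uint8); k[y0:y1,x0:x1]=m[y0:y1,x0:x1]*255
        nl,lab,st,ce=cv2.connectedComponentsWithStats(k)
        b=1+np.argmax(st[1:,4]); pts=P[lab==b]; 
        low=pts[pts[:,2]<16][:,:2].astype(np.float32)
        r=cv2.minAreaRect(low); print("base",r,cv2.boxPoints(r).tolist())
    T=Q[(Q[:,2]>80)&(Q[:,2]<93)]; 
    r=cv2.minAreaRect(T[:,:2].astype(np.float32)); print("high",len(T),r)
    print(np.round(T[np.argsort(T[:,1])][::max(1,len(T)//25)],0).tolist())
E
python3 -c "
import cv2
a=cv2.imread('pics/top0.png')[195:325,215:315];b=cv2.imread('pics/scene0.png')[150:260,265:395]
a=cv2.resize(a,(400,520),interpolation=2);b=cv2.resize(b,(390,330),interpolation=2)
import numpy as np;o=np.zeros((520,800,3),'u1');o[:,:400]=a;o[:330,400:790]=b;cv2.imwrite('pics/crop.png',o)"
```

```text
top0 bench z 0.21609656635894298
{-6: 559, -2: 2573, 2: 768, 6: 1249, 10: 1469, 14: 208, 18: 471, 22: 673, 26: 210, 30: 86, 34: 119, 38: 485, 42: 137, 46: 8, 50: 13, 54: 21, 58: 196, 62: 162, 66: 8, 70: 3, 74: 14, 78: 94, 82: 150, 86: 46, 90: 4, 94: 0}
base ((535.4154663085938, 221.07086181640625), (120.82339477539062, 220.05384826660156), 86.03409576416016) [[421.4737548828125, 168.41360473632812], [641.0006713867188, 153.19406127929688], [649.357177734375, 273.7281188964844], [429.83026123046875, 288.9476623535156]]
high 262 ((531.8626708984375, 220.77951049804688), (99.19452667236328, 113.20428466796875), 85.9730224609375)
[[480.0, 175.0, 82.0], [474.0, 180.0, 84.0], [478.0, 186.0, 88.0], [474.0, 190.0, 85.0], [475.0, 194.0, 87.0], [477.0, 201.0, 84.0], [477.0, 207.0, 83.0], [574.0, 210.0, 81.0], [582.0, 211.0, 85.0], [579.0, 213.0, 86.0], [475.0, 214.0, 85.0], [584.0, 216.0, 82.0], [576.0, 218.0, 81.0], [577.0, 219.0, 84.0], [571.0, 221.0, 83.0], [481.0, 223.0, 82.0], [477.0, 224.0, 87.0], [481.0, 227.0, 81.0], [481.0, 232.0, 87.0], [483.0, 237.0, 82.0], [478.0, 243.0, 83.0], [48
[... 371 characters left out ...]
4, 90: 3, 94: 0}
high 258 ((516.7176513671875, 208.2244873046875), (93.63478088378906, 126.60851287841797), 63.959537506103516)
[[484.0, 175.0, 82.0], [472.0, 179.0, 81.0], [483.0, 183.0, 82.0], [478.0, 188.0, 84.0], [476.0, 193.0, 85.0], [473.0, 197.0, 87.0], [480.0, 202.0, 87.0], [475.0, 208.0, 86.0], [576.0, 211.0, 86.0], [583.0, 213.0, 86.0], [578.0, 215.0, 85.0], [482.0, 217.0, 82.0], [589.0, 218.0, 84.0], [482.0, 220.0, 85.0], [578.0, 222.0, 86.0], [477.0, 225.0, 85.0], [481.0, 227.0, 84.0], [481.0, 231.0, 84.0], [482.0, 236.0, 87.0], [485.0, 240.0, 80.0], [486.0, 245.0, 83.0], [487.0, 251.0, 80.0], [480.0, 255.0, 88.0], [479.0, 260.0, 84.0], [483.0, 266.0, 86.0], [484.0, 271.0, 89.0]]
```

View pics/crop.png

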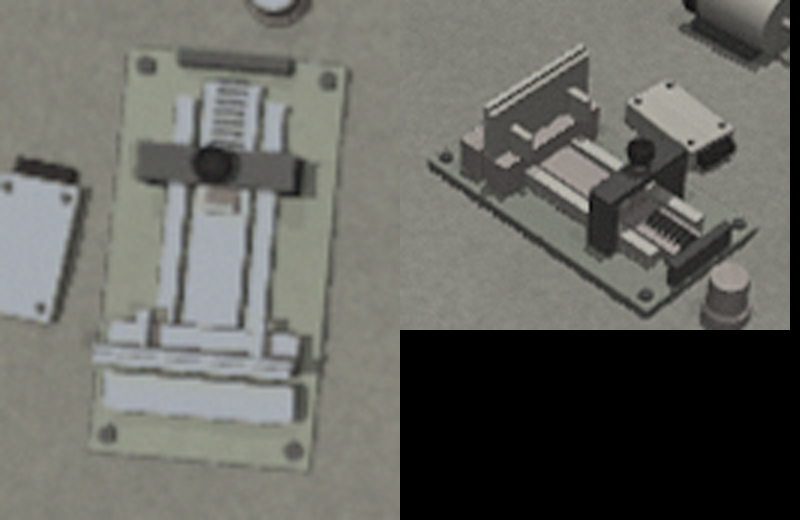

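The crop confirms the layout: plate, then knob, along the clamp's +x. The base rectangle fits 220 × 121 mm at yaw −4.0°. The measured plate top (479,225) and pin (578,216) match the predicted (480,225) and (580,218). Next I'll approach with the gripper closed and touch the plate gently.

```bash
cat >> seg.py <<'E'
O=np.array([535.4,221.1,0]); a=np.arctan2(-15.22,219.53)
ex=np.array([np.cos(a),np.sin(a),0]); ey=np.array([-np.sin(a),np.cos(a),0]); ez=np.array([0,0,1.])
R=np.column_stack([-ex,ey,-ez])
def W(x,y,z): return O+x*ex+y*ey+z*ez      # clamp -> world
def C(p): q=np.asarray(p)-O; return np.array([q@ex,q@ey,q[2]])
E
python3 - <<'E'
from seg import *
from plant import ctrl, sensors, optics
print(ctrl.tcp_to_tips); ctrl.gripper_to(0,20); L=ctrl.tcp_to_tips; print(L)
z=55+L
ctrl.move_ptp(W(-95,0,200),R); ctrl.move_l(W(-95,0,z),vel=120)
f0=sensors.read_state()["force"]
hit=ctrl.move_l(W(-60,0,z),vel=20,threshold=2.5)
s=sensors.read_state(); print(hit,C(s["eef_pos"]),z,s["force"]-f0,s["t"],s["grip_width"])
p,d=optics.grab_frame("scene"); cv2.imwrite("pics/s1.png",cv2.resize(p[110:270,240:410,::-1],None,fx=3.5,fy=3.5))
E
```

```text
25.0
25.0
True [-71.39161883  -0.21489939  79.39952704] 80.0 [ 1.52588323 -0.38990269 -0.84317909] 4.825 -0.3812965775839601
```

View pics/s1.png

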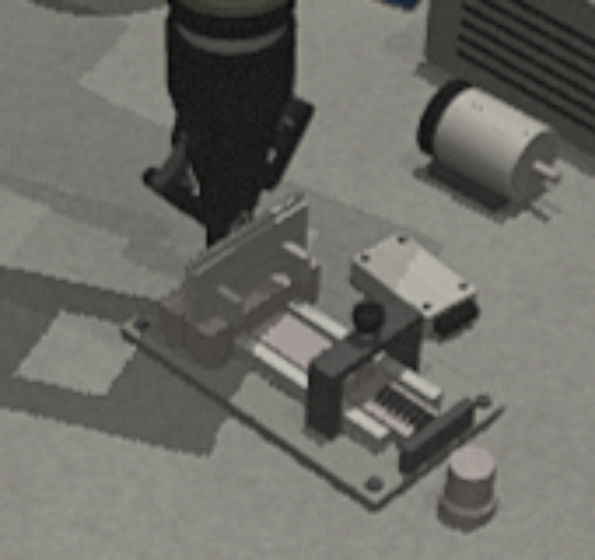

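The fingers stand at the middle of the plate's front face and clear of everything else. Contact came at clamp x −71.4, against −71 expected. Now I'll push about 31 mm slowly with a force guard, then release.

```bash
python3 - <<'E'
from seg import *
from plant import ctrl, sensors, optics
z=80; f0=sensors.read_state()["force"]
for x in (-66,-60,-54,-50,-47,-44,-42,-40):
    hit=ctrl.move_l(W(x,0,z),vel=25,threshold=18)
    s=sensors.read_state(); print(x,hit,C(s["eef_pos"]).round(1),s["force"]@ex,s["t"])
    if hit: break
p,d=optics.grab_frame("scene"); A=p[110:270,240:410,::-1]
ctrl.move_l(W(-85,0,z),vel=60); ctrl.move_l(W(-95,0,200),vel=150); ctrl.hold(.5)
s=sensors.read_state(); print(s["t"],s["force"])
p,d=optics.grab_frame("scene"); B=p[110:270,240:410,::-1]; np.savez("pics/scene2.npz",p=p,d=d,**optics.camera_params("scene"))
cv2.imwrite("pics/s2.png",cv2.resize(np.hstack([A,B]),None,fx=2.35,fy=2.35))
P,_=cloud("scene2"); Q=P[110:270,240:410].reshape(-1,3); Q=np.array([C(q) for q in Q])
k=Q[(abs(Q[:,1])<48)&(Q[:,2]>70)&(Q[:,2]<95)&(abs(Q[:,0])<75)]; pl=k[k[:,0]<20]; pn=k[k[:,0]>30]
print("plate x",np.median(pl[:,0]),pl[:,0].min(),"knob",np.median(pn,0),np.percentile(pn[:,2],90))
E
```

```text
-66 False [-68.2  -0.4  79. ] -5.32353275125168 5.2583
-60 False [-62.5  -0.4  79. ] -5.577900941079115 5.65
-54 False [-56.9  -0.4  79. ] -7.371999852503804 6.0417
-50 False [-53.2  -0.5  78.9] -7.085431870902276 6.35
-47 False [-49.8  -0.4  78.9] -6.713316735143607 6.6167
-44 False [-45.6  -0.4  78.9] -3.8936478777103396 6.8833
-42 False [-44.5  -0.4  78.8] -7.332722776312094 7.1333
-40 False [-42.7  -0.4  78.8] -8.031321287311489 7.3833
9.7833 [-0.07049849 -0.1652016   0.84735554]
plate x -27.148905443013177 -36.40584991382196 knob [48.41408823 -1.97381484 83.81773718] 86.28316050738357
```

View pics/s2.png

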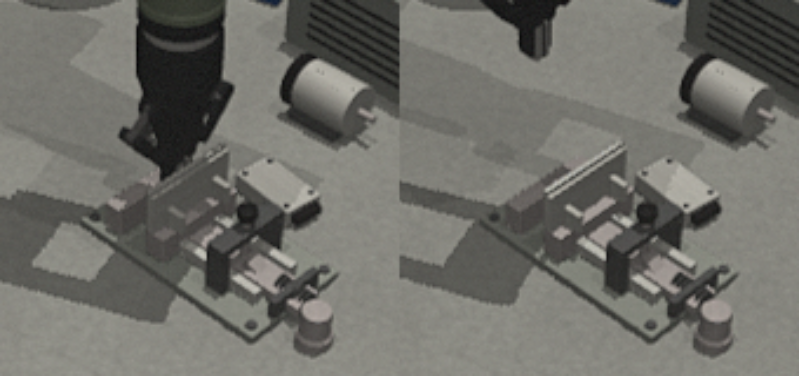

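The right half shows the jaw standing half open, the knob down, and the shell and module in place. I'll do one before/after comparison, then hand in.

```bash
python3 - <<'E'
from seg import *
from plant import ctrl
r=[]
for n in ("scene0","scene2"):
    P,_=cloud(n); Q=np.array([C(q) for q in P[110:270,240:410].reshape(-1,3)])
    k=Q[(abs(Q[:,1])<48)&(Q[:,2]>70)&(Q[:,2]<95)&(abs(Q[:,0])<75)]
    s=Q[(Q[:,0]>115)&(Q[:,0]<190)&(abs(Q[:,1])<60)&(Q[:,2]>35)&(Q[:,2]<45)]
    r.append(np.r_[np.median(k[k[:,0]<20][:,0]),np.median(k[k[:,0]>30][:,2]),np.median(s,0)])
print("plate x, knob z, shell top",np.round(r,1)); t=r[1][0]-r[0][0]; print("travel",t)
if 22<t<30: ctrl.finish_job(); print("done")
E
```

```text
plate x, knob z, shell top [[-52.8  83.  146.8 -19.8  41. ]
 [-27.1  83.8 147.1 -19.6  40.9]]
travel 25.627161475240506
the job is handed in; nothing more can be done
done
```

The flat clamp is open and latched on its stop pin, and the job is handed in at about 10 s of the 32 s allowed. I pushed the middle of the plate's front face with the closed fingertips, to about 28–29 mm by arm position. Then I backed off so the jaw sprang back onto the pin.

**Last checks:**
- **Push force:** it read about 8 N at most at my sampling points. It dipped near 26 mm, as expected when the pin falls behind the tooth, and the 18 N force guard never tripped.
- **Jaw travel:** depth before and after gives 25.6 mm, inside the 24–28 mm window.
- **Pin:** the knob top reads about 84 mm, so it is down.
- **Loose things:** the shell moved 0.4 mm by measurement, which is within noise, and the module looks unmoved in the pictures.
- **Not re-measured:** I did not check the post clamp or the other loose things afterwards, but the arm never went near them at low height.

No check failed. The one small disagreement is that depth put the plate about 2.5 mm farther back than the model both before and after, so it cancels out of the travel figure.

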